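# Let the tile press down on its ratchet

## Task

The tile press is parked with its ram held up by the ratchet. Press the red thumb cap of the pawl down gently until its nose is lifted clear of the toothed wheel, keep it clear while the drum turns back and the ram sinks, then let the pawl drop back fully into the teeth so that the press plate is caught close above the tile: a gap of less than 25 mm, but without ever touching the tile. Work the press by that cap alone and never lean hard on it (a firm fingertip's push, always below 20 N), and leave everything else on the table where it is.

Things in the scene. Friction and masses are not known exactly. Their poses are not given: they have to be found in the camera images.
- press: Green cast bench tile press, fixed, on rubber levelling feet. Base 210 (x) x 300 (y) mm, 30 mm thick, its top is the bed; 0.28 m high. Origin: centre of the base's underside, 6 to 22 mm above the table; z up. Column at y = -90 mm, ram at y = +43 mm. On its +x face, in the plane x = +34 mm, sit the ratchet wheel (axis along x at y = 0, z = 185 mm) and the red pawl above it
- pawl: Red two-armed pawl, hinged along the press's x. Origin on the hinge: x = 0, y = -55, z = 236 mm of the press; arms at x = +34 mm. Its nose, a small brass roller in the teeth, is 60 mm to +y, the thumb cap 62 mm to -y. Cap down lifts the nose, a spring returns it. The spring takes 6 to 11 N to overcome; past the stop force climbs steeply: a push of 11 to 16 N keeps it clear
- lever_end (a point): Point on the pawl lever's top, under the middle of the red thumb cap (34 mm along x, 32 mm along y), at x = +36, y = -117, z = 247 mm of the press while seated. The cap, highest part there, sits on a screw: its top is 13 to 25 mm above this point, varying and not measured. From touch it must go down some 7 to 8 mm before the nose clears the teeth; the stop comes at about 8.5 mm
- wheel: Steel ratchet wheel, 100 mm across, 12 teeth 8 mm deep, on one shaft with the pinion drum (radius 30 mm) that carries the ram's rack: one tooth is 15.7 mm of ram. With the pawl clear the ram's weight turns it back by itself; a damper keeps the ram to 4 to 7 mm/s, differing from run to run. Origin: on the axis, x = 0, y = 0, z = 185 mm of the press. Not to be touched
- plate: Steel press plate (90 x 100 x 10 mm) on a brass screw at the foot of the ram's rack. Origin: on its underside, below the rack (x = 0, y = +43 mm of the press): its height is that of the pressing face. It starts caught by a tooth 87 to 120 mm above the press's underside, varying; each tooth let back lowers it 15.7 mm, so it stops only at its start height less multiples of 15.7 mm. Not to be touched
- tile: Loose terracotta tile, 80 x 80 x 15 mm, lying on the press bed under the plate; origin at the centre of its underside; its top is 15 mm higher, 45 mm above the press's underside
- stamp: Small round wooden stamp, 32 mm wide, 34 mm high, standing on the press bed in front of the column; origin under its centre; leave alone
- brush_pot: Terracotta pot with brushes, 96 mm wide, 100 mm high without the brushes (240 mm with); origin under its centre; leave alone
- tool_pot: Terracotta pot with modelling tools, 96 mm wide, 100 mm high (200 mm with the tools); origin under its centre; leave alone
- bowl: Blue bowl, 140 mm wide, 60 mm high; origin under its centre; leave alone
- cup: White cup, 76 mm wide, 80 mm high; origin under its centre; leave alone
- rolling_pin: Wooden rolling pin, 380 mm long with its handles along its x axis, 48 mm thick; origin under its middle; leave alone
- palette_knife: Palette knife lying flat along its x axis; leave alone
Mind the look-alikes: they are no part of the job. Of the things like the tile, leave any that is blue; of the rest the smaller one is meant.

How it is judged:
By the outcome, as a careful person would: the job done as asked, in the order asked, and still so for the second after the job is handed in, with the robot touching nothing.
It also fails if it takes over 67 s, if anything falls off the work surface, if the arm or the gripper's body presses on something with over 40 N, if the wrist force passes 120 N, or if a joint passes its speed limit or range.

## Robot

A 6-joint arm with a two-finger parallel gripper is mounted at the origin on the work surface. World frame = base frame: x ahead of the robot, y to its left, z up, the work surface at z = 0. Lengths are in mm, angles in degrees, forces in N, time in s.
With the tool pointing down it reaches from about 300 to 850 mm from the base axis. Payload 4.2 kg.
Tool frame: the origin (TCP) lies midway between the tips of the shut fingers; the grasp point (between the pads) lies 19 mm behind it; z points along the fingers, y is the direction in which the jaws open and shut (so a half turn about z gives the same grasp; the last joint's range is limited). The gripper opens to 91 mm and grips with 3 to 60 N. Pads are 32 mm wide; open, the fingers measure 118 mm over their backs; the gripper's body (76 mm by 178 mm) begins 60 mm behind the grasp point.
Start: joints at [67.609, 18.312, 89.639, -0, 72.044, -1.146], TCP at [208.361, 535.937, 213.976] pointing down, gripper open.
Joint ranges: [-177.97, 177.97], [-48.28, 115.42], [12.27, 149.76], [-77.06, 257.06], [2.81, 150.46], [-146.56, 146.56]. Speed limits (degrees/s): [147.25, 147.25, 180, 180, 180, 180].

## Interface

Orientations are given as [roll, pitch, yaw] about the fixed x, y, z axes, in that order (R = Rz(yaw) Ry(pitch) Rx(roll)).
In Python, from workcell import env gives the robot as it stands.
- The arm moves only by the shell command python3 -m jog 'ROWS' [FORCE]. ROWS is JSON, a list of rows, each an object of numbers: "dx", "dy", "dz": the shift along the world's x, y, z in m; "wx", "wy", "wz": the turn, a rotation vector about the world's x, y, z in rad; "grip": the gripper's target within -1 to 1 (shut at 1, half-way at 0, fully open at -1). In form: [{"dx": .., "dy": .., "dz": .., "wx": .., "wy": .., "wz": .., "grip": ..}, ...]. A call has 1 to 10 rows; each row shifts and turns the commanded pose from where the row before left it; what a row does not reach is not made up. A row lasts 1/10 s, in which the tool goes at most 50 mm and 8.59 degrees, less where a joint would pass 70% of its speed; a pose out of reach is approached as far as the arm can. A call with a gripper value outside its range is refused whole. The fingers move at their own pace and stop on an object; FORCE is the grip in N (left out, the last holds). Time passes only in rows, so rows that do not move let the fingers close. It gives the time, the measured TCP pose, the force and the opening at its end, in the units of the state.
- env.state(): the state, without advancing time (a new reading comes with each control period).
- env.grab_frame(name): name is "scene" or "top"; returns the picture (400x640x3 uint8, red, green, blue); there is no depth.
- env.get_calibration(name): a dict with "fx", "fy", "cx", "cy" (pixels), "R" (3x3) and "t" (3): a world point X has camera coordinates R X + t. Camera axes: x right, y down, z forward; pixel columns grow to the right and rows downward; lengths in mm; the calibration is good to about 2 mm. A picture is of the moment at which its call begins. get_calibration takes no time and is no camera call.
- env.job_done(): hands the job in, once; it reports no verdict.
The state is a dict: "time_s": time; "qpos": joint angles; "qvel": joint speeds; "effort": joint torques, N m; "ee_pos": TCP position; "ee_rot": TCP orientation; "force": force on the tool from outside, world axes, zero at the start; "torque": the same for the moment, N m; "gripper_width": finger opening in mm.
Only numpy, scipy, OpenCV 4.12 (cv2) and the standard library are available. Lean on these libraries where they do the work, as an engineer would, in place of code of your own. Each camera call takes 0.05 s, during which the arm holds its last target. There are 200 camera calls.

## Working session

There is one attempt and no reset: what is moved stays moved. The work goes in short steps, Python scripts to look and compute and a shell command to move; the robot and the scene stay as the last step left them, time stands still between calls to the robot, and variables do not carry over. Pictures are saved under pics/ and viewed, about 8 in all and at most 12, crops included, and the job is handed in when it is done.

```bash
mkdir -p pics && ls && python3 - <<'E'
from workcell import env
import cv2, json
for n in ("scene","top"):
    cv2.imwrite(f"pics/{n}0.png", env.grab_frame(n)[:,:,::-1])
    c=env.get_calibration(n); print(n,{k:(v.tolist() if hasattr(v,'tolist') else v) for k,v in c.items()})
print(env.state())
E
```

```text
pics
scene {'fx': 436.0269220068123, 'fy': 436.0269220068123, 'cx': 318.55170440156076, 'cy': 197.40332620945117, 'R': [[0.6372314389032011, 0.77063178499168, -0.00792118891917122], [0.4380986907730527, -0.3706793060543378, -0.8189422380156075], [-0.6340391394987324, 0.5183854782144385, -0.5738212836416012]], 't': [-276.6399295041927, -98.35580978867185, 1595.7730162711985]}
top {'fx': 500.67727301020324, 'fy': 500.67727301020324, 'cx': 326.7305149362777, 'cy': 196.4715324164138, 'R': [[-0.022597080584723258, -0.9997349229545475, 0.0044108699949507], [-0.9870556575318715, 0.021609348365908932, -0.15891559079437448], [0.15877814989277278, -0.007944802594503064, -0.9872823199208837]], 't': [-33.37553750324214, 542.345361905647, 1490.6709009581211]}
{'time_s': 0.1, 'qpos': array([ 6.76090328e+01,  1.83474339e+01,  8.96991881e+01, -2.03754696e-03,
        7.20446862e+01, -1.14690600e+00]), 'qvel': array([-0.06136622, -0.11483464, -0.08253063,  0.00741937,  0.08554525,
        0.03751978]), 'effort': array([-9.35715507e-04, -4.13332808e+01, -2.32508075e+01,  7.28154019e-02,
        4.21057118e-02, -4.00549072e-05]), 'ee_pos': array([208.19196647, 535.49757131, 213.21136198]), 'ee_rot': array([-1.79908671e+02,  1.09300827e-04,  1.58756569e+02]), 'force': array([ 0.28108619, -0.31501225,  0.73927837]), 'torque': array([ 0.0315194 , -0.00624928,  0.01047882]), 'gripper_width': 90.86658656370392}
```

View pics/scene0.png

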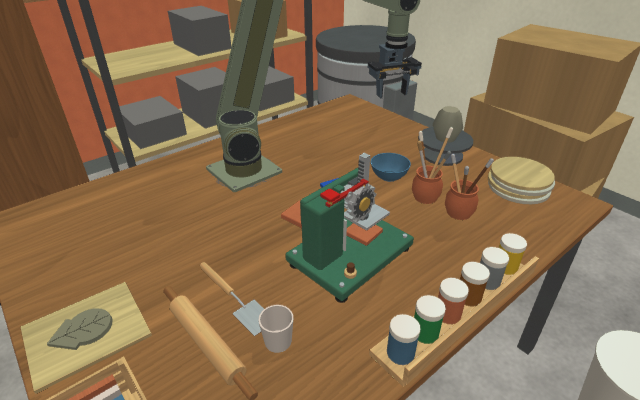

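View pics/top0.png

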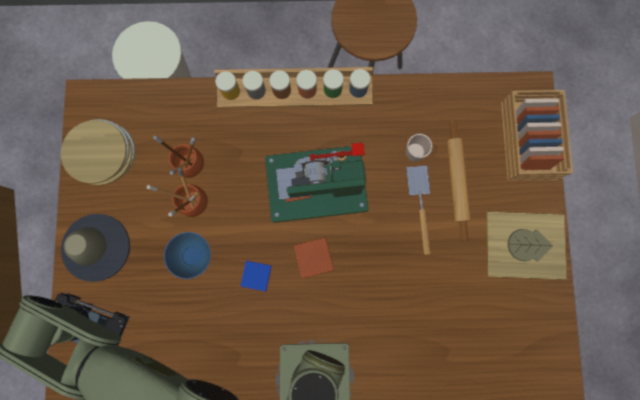

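The scene view shows the press at about (350,240) with the red cap at (330,196). In the top view the base spans about (265–368, 148–221) and the cap is at (358,149). Next I'll zoom in on both.

```bash
python3 - <<'E'
import cv2
a=cv2.imread("pics/top0.png")[135:230,255:380]; cv2.imwrite("pics/topz.png",cv2.resize(a,None,fx=6,fy=6,interpolation=cv2.INTER_CUBIC))
a=cv2.imread("pics/scene0.png")[145:305,275:425]; cv2.imwrite("pics/scenez.png",cv2.resize(a,None,fx=3.75,fy=3.75,interpolation=cv2.INTER_CUBIC))
E
```

```text
(no output)
```

View pics/topz.png

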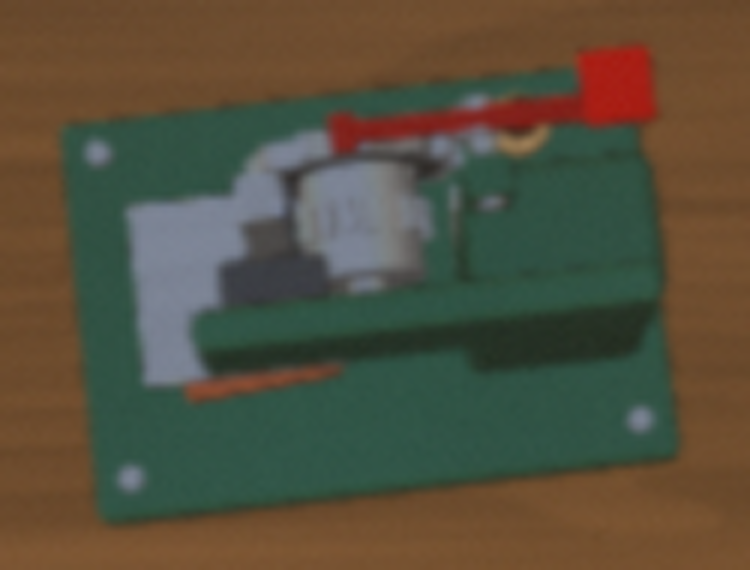

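View pics/scenez.png

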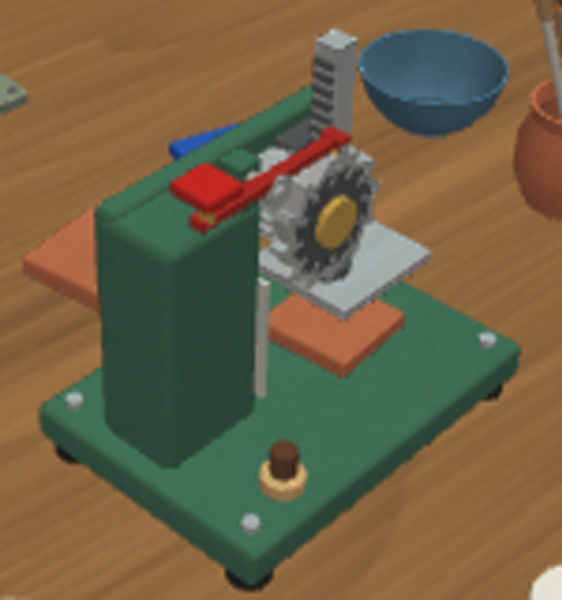

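```bash
cat > fit.py <<'E'
import numpy as np
from workcell import env
from scipy.optimize import least_squares
C={n:env.get_calibration(n) for n in("scene","top")}
def proj(n,X):
    c=C[n];p=np.asarray(X)@np.array(c["R"]).T+np.array(c["t"])
    return np.c_[c["fx"]*p[:,0]/p[:,2]+c["cx"],c["fy"]*p[:,1]/p[:,2]+c["cy"]]
def W(q,L):
    x,y,h,a=q[:4];c,s=np.cos(a),np.sin(a);L=np.atleast_2d(L)
    return np.c_[x+c*L[:,0]-s*L[:,1],y+s*L[:,0]+c*L[:,1],h+L[:,2]]
def Z(n,u,v): return ((u+.5)/6-.5+255,(v+.5)/6-.5+135) if n=="top" else ((u+.5)/3.75-.5+275,(v+.5)/3.75-.5+145)
E
python3 - <<'E'
from fit import *
# q: x y h yaw m p ctop
obs=[("top",63,125,lambda q:[105,150,30]),("top",103,520,lambda q:[-105,150,30]),("top",680,456,lambda q:[-105,-150,30]),
("scene",42,408,lambda q:[-105,-150,30]),("scene",518,347,lambda q:[105,150,30]),("scene",250,556,lambda q:[105,-150,30])]
B=lambda sx,sy:(lambda q:[sx*(105-q[4]),sy*(150-q[4]),32])
obs+=[("top",97,152,B(1,1)),("top",130,478,B(-1,1)),("top",640,419,B(-1,-1)),("scene",250,522,B(1,-1)),("scene",75,400,B(-1,-1)),("scene",487,339,B(1,1))]
P=lambda sx,sy,dz:(lambda q:[sx*45,43+sy*50,q[5]+dz])
obs+=[("top",127,207,P(1,1,10)),("top",145,383,P(-1,1,10)),("scene",430,258,P(1,1,10)),("scene",343,305,P(1,-1,10)),("scene",343,315,P(1,-1,0))]
K=lambda sx,sy:(lambda q:[36+sx*17,-117+sy*16,q[6]])
obs+=[("top",580,52,K(1,1)),("top",648,47,K(1,-1)),("top",657,118,K(-1,-1)),("top",585,125,K(-1,1)),
("scene",170,185,K(-1,-1)),("scene",205,163,K(-1,1)),("scene",243,182,K(1,1)),("scene",208,205,K(1,-1))]
f=lambda q:np.concatenate([(proj(n,W(q,L(q)))[0]-Z(n,u,v)) for n,u,v,L in obs])
r=least_squares(f,[650,20,14,.06,15,100,265],loss="soft_l1")
q=r.x;print(q[:3],np.degrees(q[3]),q[4:],r.cost)
for o,e in zip(obs,f(q).reshape(-1,2)):print(o[:3],e.round(2))
print("cap",W(q,[36,-117,q[6]]))
E
```

```text
[584.13984433 -11.45912495  11.89650387] 4.878739806516781 [ 20.37931385 111.22326526 271.45658323] 36.86442964125962
('top', 63, 125) [-1.23 -0.27]
('top', 103, 520) [-1.84  0.79]
('top', 680, 456) [-0.09  0.99]
('scene', 42, 408) [-2.33 -1.71]
('scene', 518, 347) [ 1.28 -0.77]
('scene', 250, 556) [-0.73  0.6 ]
('top', 97, 152) [0.16 0.76]
('top', 130, 478) [-0.34  0.38]
('top', 640, 419) [-0.79  1.2 ]
('scene', 250, 522) [-1.09  0.25]
('scene', 75, 400) [-0.44 -0.13]
('scene', 487, 339) [-0.71  0.81]
('top', 127, 207) [ 5.68 -3.54]
('top', 145, 383) [ 5.6  -2.52]
('scene', 430, 258) [-2.31 -3.66]
('scene', 343, 305) [-3.57  0.38]
('scene', 343, 315) [-3.76  0.76]
('top', 580, 52) [-1.34 -0.95]
('top', 648, 47) [-0.57 -1.37]
('top', 657, 118) [-0.53 -0.67]
('top', 585, 125) [-0.68 -0.57]
('scene', 170, 185) [-0.11 -0.37]
('scene', 205, 163) [ 0.61 -0.18]
('scene', 243, 182) [1.44 0.76]
('scene', 208, 205) [0.72 0.53]
cap [[ 629.95993746 -124.9735252   283.3530871 ]]
```

```bash
cat > fit2.py <<'E'
from fit import *
obs=[("top",63,125,lambda q:[105,150,30]),("top",103,520,lambda q:[-105,150,30]),("top",680,456,lambda q:[-105,-150,30]),
("scene",518,347,lambda q:[105,150,30]),("scene",250,556,lambda q:[105,-150,30])]
B=lambda sx,sy:(lambda q:[sx*(105-q[4]),sy*(150-q[4]),32])
obs+=[("top",97,152,B(1,1)),("top",130,478,B(-1,1)),("top",640,419,B(-1,-1)),("scene",250,522,B(1,-1)),("scene",75,400,B(-1,-1)),("scene",487,339,B(1,1))]
P=lambda sx,sy,dz:(lambda q:[q[7]+sx*45,q[8]+sy*50,q[5]+dz])
obs+=[("top",127,207,P(1,1,10)),("top",145,383,P(-1,1,10)),("scene",430,258,P(1,1,10)),("scene",343,305,P(1,-1,10)),("scene",343,315,P(1,-1,0))]
K=lambda sx,sy:(lambda q:[36+sx*17,-117+sy*16,q[6]])
obs+=[("top",580,52,K(1,1)),("top",648,47,K(1,-1)),("top",657,118,K(-1,-1)),("top",585,125,K(-1,1)),
("scene",170,185,K(-1,-1)),("scene",205,163,K(-1,1)),("scene",243,182,K(1,1)),("scene",208,205,K(1,-1))]
def T(sx,sy,z):
    def g(q):
        c,s=np.cos(q[11]),np.sin(q[11]);return [q[9]+40*(c*sx-s*sy),q[10]+40*(s*sx+c*sy),z]
    return g
obs+=[("scene",403,320,T(1,1,45)),("scene",343,362,T(1,-1,45)),("scene",345,376,T(1,-1,30))]
off=lambda q:{"top":q[12:14],"scene":q[14:16]}  # small camera pixel offsets
f=lambda q:np.concatenate([(proj(n,W(q,L(q)))[0]+off(q)[n]-Z(n,u,v)) for n,u,v,L in obs])
g=lambda q:np.r_[f(q),q[12:16]/1.0]
r=least_squares(g,[584,-11,12,.085,20,100,271,0,43,0,43,0,0,0,0,0],loss="soft_l1")
q=r.x
if __name__=="__main__":
    print(q.round(2),r.cost)
    for o,e in zip(obs,f(q).reshape(-1,2)):print(o[:3],e.round(2))
    print("cap",W(q,[36,-117,q[6]]),"hinge",W(q,[34,-55,236]))
E
python3 fit2.py
```

```text
[ 5.8253e+02 -1.1450e+01  1.0460e+01  8.0000e-02  1.9980e+01  9.6470e+01
  2.7106e+02 -4.4100e+00  6.3250e+01 -7.6300e+00  6.0810e+01  1.0000e-01
  6.4000e-01 -6.4000e-01  3.8000e-01 -3.3000e-01] 13.917983171911175
('top', 63, 125) [-0.48 -0.4 ]
('top', 103, 520) [-1.23  0.64]
('top', 680, 456) [0.47 1.05]
('scene', 518, 347) [ 1.2  -0.91]
('scene', 250, 556) [-0.96  0.27]
('top', 97, 152) [0.76 0.54]
('top', 130, 478) [0.16 0.39]
('top', 640, 419) [-0.07  1.36]
('scene', 250, 522) [-1.28  0.11]
('scene', 75, 400) [-0.62 -0.45]
('scene', 487, 339) [-0.58  0.66]
('top', 127, 207) [ 0.09 -0.33]
('top', 145, 383) [-0.15  0.43]
('scene', 430, 258) [ 0.54 -3.27]
('scene', 343, 305) [-0.13  0.42]
('scene', 343, 315) [-0.34  0.73]
('top', 580, 52) [-0.67 -0.73]
('top', 648, 47) [ 0.09 -1.13]
('top', 657, 118) [ 0.1  -0.44]
('top', 585, 125) [-0.04 -0.36]
('scene', 170, 185) [-0.28 -0.38]
('scene', 205, 163) [ 0.45 -0.17]
('scene', 243, 182) [1.22 0.78]
('scene', 208, 205) [0.49 0.53]
('scene', 403, 320) [ 0.51 -2.86]
('scene', 343, 362) [0.14 0.27]
('scene', 345, 376) [-0.7   0.72]
cap [[ 628.11063775 -125.06272417  281.52300451]] hinge [[620.97372504 -63.44239898 246.46070127]]
```

```bash
python3 - <<'E'
import cv2
a=cv2.imread("pics/scene0.png")[190:255,330:400]; cv2.imwrite("pics/platez.png",cv2.resize(a,None,fx=9,fy=9,interpolation=cv2.INTER_CUBIC))
E
```

```text
(no output)
```

View pics/platez.png

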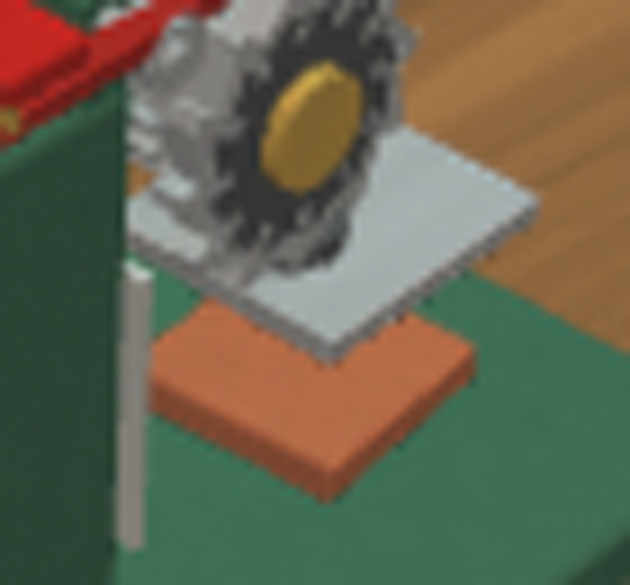

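```bash
python3 - <<'E'
s=open('fit2.py').read()
cz=lambda u,v:((u+.5)/9-.5+330,(v+.5)/9-.5+190)
back=lambda u,v:tuple(round(x,2) for x in((cz(u,v)[0]-275+.5)*3.75-.5,(cz(u,v)[1]-145+.5)*3.75-.5))
for old,new in [("430,258",(540,202)),("343,305",(330,345)),("343,315",(330,362)),("403,320",(473,353)),("343,362",(328,470)),("345,376",(326,502))]:
    s=s.replace('"scene",%s,'%old,'"scene",%s,%s,'%back(*new))
open('fit2.py','w').write(s)
E
python3 fit2.py
```

```text
[ 5.8262e+02 -1.1570e+01  1.0580e+01  8.0000e-02  1.9990e+01  9.2310e+01
  2.7101e+02 -3.6200e+00  6.3470e+01 -6.7600e+00  5.9160e+01  8.0000e-02
  6.0000e-01 -6.0000e-01  3.8000e-01 -3.4000e-01] 9.799822877573703
('top', 63, 125) [-0.49 -0.39]
('top', 103, 520) [-1.23  0.65]
('top', 680, 456) [0.47 1.03]
('scene', 518, 347) [ 1.19 -0.93]
('scene', 250, 556) [-0.96  0.28]
('top', 97, 152) [0.75 0.55]
('top', 130, 478) [0.16 0.39]
('top', 640, 419) [-0.07  1.34]
('scene', 250, 522) [-1.28  0.1 ]
('scene', 75, 400) [-0.64 -0.45]
('scene', 487, 339) [-0.59  0.64]
('top', 127, 207) [ 0.12 -0.28]
('top', 145, 383) [-0.12  0.39]
('scene', 430.96, 252.62) [ 0.43 -0.54]
('scene', 343.46, 312.21) [-0.06 -0.18]
('scene', 343.46, 319.29) [-0.27  0.9 ]
('top', 580, 52) [-0.67 -0.75]
('top', 648, 47) [ 0.08 -1.15]
('top', 657, 118) [ 0.1  -0.45]
('top', 585, 125) [-0.04 -0.38]
('scene', 170, 185) [-0.29 -0.38]
('scene', 205, 163) [ 0.44 -0.17]
('scene', 243, 182) [1.21 0.78]
('scene', 208, 205) [0.48 0.53]
('scene', 403.04, 315.54) [ 0.4  -1.15]
('scene', 342.62, 364.29) [-0.14  0.09]
('scene', 341.79, 377.63) [-0.22  0.72]
cap [[ 628.22565834 -125.17315916  281.59237799]] hinge [[621.07576504 -63.55433877 246.57960575]]
```

The crop puts the plate front corner at (330,345) and the tile front corner at (328,470). The fit gives a start gap of about 47 mm, so two teeth should leave about 16 mm. The cap top is near (628,-125,282). Next: rise, shut the fingers and travel.

```bash
python3 -m jog '[{"dz":0.047,"wz":-0.145,"grip":1},{"dz":0.047,"wz":-0.145,"grip":1},{"dz":0.047,"wz":-0.145,"grip":1},{"dz":0.046,"wz":-0.145,"grip":1},{"dx":0.0247,"dy":-0.0389,"wz":-0.145,"grip":1},{"dx":0.0247,"dy":-0.0389,"wz":-0.145,"grip":1},{"dx":0.0247,"dy":-0.0389,"wz":-0.145,"grip":1},{"dx":0.0247,"dy":-0.0389,"wz":-0.145,"grip":1},{"dx":0.0247,"dy":-0.0389,"wz":-0.145,"grip":1},{"dx":0.0247,"dy":-0.0389,"grip":1}]' 20
```

```text
invalid input
```

```bash
python3 -m jog '[{"dx":0,"dy":0,"dz":0.047,"wx":0,"wy":0,"wz":-0.145,"grip":1},{"dx":0,"dy":0,"dz":0.047,"wx":0,"wy":0,"wz":-0.145,"grip":1},{"dx":0,"dy":0,"dz":0.047,"wx":0,"wy":0,"wz":-0.145,"grip":1},{"dx":0,"dy":0,"dz":0.046,"wx":0,"wy":0,"wz":-0.145,"grip":1},{"dx":0.0247,"dy":-0.0389,"dz":0,"wx":0,"wy":0,"wz":-0.145,"grip":1},{"dx":0.0247,"dy":-0.0389,"dz":0,"wx":0,"wy":0,"wz":-0.145,"grip":1},{"dx":0.0247,"dy":-0.0389,"dz":0,"wx":0,"wy":0,"wz":-0.145,"grip":1},{"dx":0.0247,"dy":-0.0389,"dz":0,"wx":0,"wy":0,"wz":-0.145,"grip":1},{"dx":0.0247,"dy":-0.0389,"dz":0,"wx":0,"wy":0,"wz":-0.145,"grip":1},{"dx":0.0247,"dy":-0.0389,"dz":0,"wx":0,"wy":0,"wz":0,"grip":1}]' 20
```

```text
time_s: 1.1
ee_pos: [357.0, 300.8, 400.7]
ee_rot: [-180.0, 0.0, 83.9]
force: [0.5, 1.2, 0.7]
gripper_width: 13.8
```

```bash
python3 -m jog '[{"dx":0.026,"dy":-0.041,"dz":0,"wx":0,"wy":0,"wz":0,"grip":1},{"dx":0.026,"dy":-0.041,"dz":0,"wx":0,"wy":0,"wz":0,"grip":1},{"dx":0.026,"dy":-0.041,"dz":0,"wx":0,"wy":0,"wz":0,"grip":1},{"dx":0.026,"dy":-0.041,"dz":0,"wx":0,"wy":0,"wz":0,"grip":1},{"dx":0.026,"dy":-0.041,"dz":0,"wx":0,"wy":0,"wz":0,"grip":1},{"dx":0.026,"dy":-0.041,"dz":0,"wx":0,"wy":0,"wz":0,"grip":1},{"dx":0.026,"dy":-0.041,"dz":0,"wx":0,"wy":0,"wz":0,"grip":1},{"dx":0.026,"dy":-0.041,"dz":0,"wx":0,"wy":0,"wz":0,"grip":1},{"dx":0.026,"dy":-0.041,"dz":0,"wx":0,"wy":0,"wz":0,"grip":1},{"dx":0.026,"dy":-0.041,"dz":0,"wx":0,"wy":0,"wz":0,"grip":1}]' && python3 -m jog '[{"dx":0.011,"dy":-0.016,"dz":-0.03,"wx":0,"wy":0,"wz":0,"grip":1},{"dx":0,"dy":0,"dz":-0.035,"wx":0,"wy":0,"wz":0,"grip":1},{"dx":0,"dy":0,"dz":-0.025,"wx":0,"wy":0,"wz":0,"grip":1},{"dx":0,"dy":0,"dz":0,"wx":0,"wy":0,"wz":0,"grip":1},{"dx":0,"dy":0,"dz":0,"wx":0,"wy":0,"wz":0,"grip":1},{"dx":0,"dy":0,"dz":0,"wx":0,"wy":0,"wz":0,"grip":1}]' && python3 - <<'E'
from workcell import env
import cv2,numpy as np
s=env.grab_frame("scene")[:,:,::-1];t=env.grab_frame("top")[:,:,::-1]
cv2.imwrite("pics/s1.png",s);cv2.imwrite("pics/t1.png",t)
a=cv2.resize(s[120:260,290:420],None,fx=4,fy=4,interpolation=cv2.INTER_CUBIC)
b=cv2.resize(t[110:200,320:380],None,fx=4,fy=4,interpolation=cv2.INTER_CUBIC)
o=np.zeros((560,770,3),np.uint8);o[:560,:520]=a;o[:360,525:765]=b;cv2.imwrite("pics/c1.png",o)
E
```

```text
time_s: 2.1
ee_pos: [617.2, -109.4, 400.5]
ee_rot: [-180.0, -0.0, 84.0]
force: [1.0, -0.0, 1.5]
gripper_width: 0.5
time_s: 2.7
ee_pos: [628.3, -123.4, 313.1]
ee_rot: [179.8, 0.0, 84.0]
force: [-0.5, -0.1, 0.3]
gripper_width: 0.7
```

View pics/c1.png

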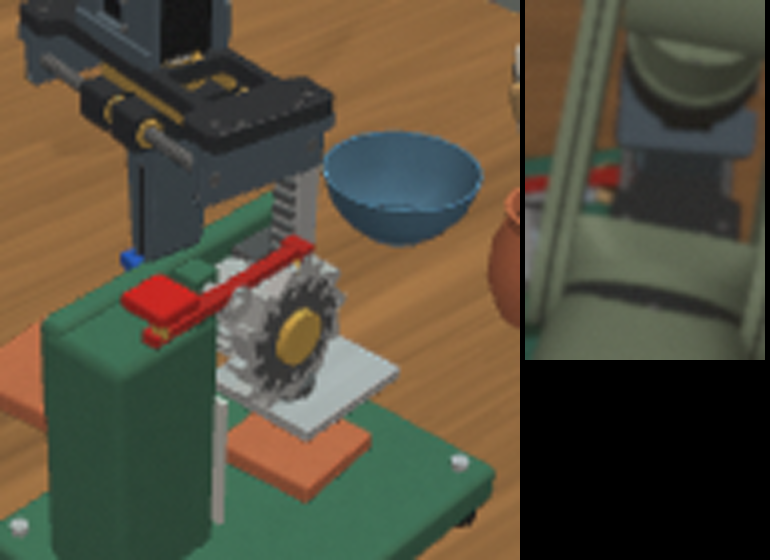

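The fingers hang straight over the cap, which is at (160,297) in the crop, and the plate and tile remain visible. I'll write a drop tracker and then feel for the cap.

```bash
cat > track.py <<'E'
from fit2 import *
import cv2,sys
def drop(im):
    ref=cv2.GaussianBlur(cv2.imread("pics/s1.png"),(0,0),.6).astype(np.float32); im=cv2.GaussianBlur(im,(0,0),.6).astype(np.float32)
    m=np.zeros(ref.shape[:2],np.uint8); cv2.fillPoly(m,[np.array([[368,222],[384,211],[388,211],[390,213],[368,230],[364,229],[358,225],[366,222]])],1)
    v,u=np.nonzero(m); A=ref[v,u]
    X=lambda d:proj("scene",W(q,[q[7]+30,q[8],q[5]-d]))[0]
    D=np.arange(-5,55,.25);c=[]
    for d in D:
        s=X(d)-X(0)
        B=cv2.remap(im,(u+s[0]).astype(np.float32)[None],(v+s[1]).astype(np.float32)[None],cv2.INTER_LINEAR)[0]
        c.append(((A-B)**2).mean())
    i=int(np.argmin(c)); return D[i],c[i]**.5
if __name__=="__main__":
    im=env.grab_frame("scene")[:,:,::-1].copy(); s=env.state()
    print("t",round(s["time_s"],2),"drop",drop(im),"F",s["force"].round(1),"z",s["ee_pos"].round(1))
    if len(sys.argv)>1: cv2.imwrite(sys.argv[1],im)
E
python3 track.py
python3 -m jog '[{"dx":0,"dy":-0.001,"dz":-0.012,"wx":0,"wy":0,"wz":0,"grip":1},{"dx":0,"dy":0,"dz":-0.008,"wx":0,"wy":0,"wz":0,"grip":1},{"dx":0,"dy":0,"dz":-0.003,"wx":0,"wy":0,"wz":0,"grip":1},{"dx":0,"dy":0,"dz":0,"wx":0,"wy":0,"wz":0,"grip":1},{"dx":0,"dy":0,"dz":0,"wx":0,"wy":0,"wz":0,"grip":1}]'
```

```text
t 2.85 drop (np.float64(0.0), np.float32(0.52249545)) F [0.  0.5 0.2] z [ 628.1 -123.4  312.8]
time_s: 3.35
ee_pos: [627.6, -124.5, 287.9]
ee_rot: [180.0, 0.0, 84.0]
force: [0.2, -0.4, 0.4]
gripper_width: 0.5
```

```bash
python3 -m jog '[{"dx":0,"dy":0,"dz":-0.002,"wx":0,"wy":0,"wz":0,"grip":1},{"dx":0,"dy":0,"dz":-0.001,"wx":0,"wy":0,"wz":0,"grip":1},{"dx":0,"dy":0,"dz":0,"wx":0,"wy":0,"wz":0,"grip":1}]'; python3 -m jog '[{"dx":0,"dy":0,"dz":-0.001,"wx":0,"wy":0,"wz":0,"grip":1},{"dx":0,"dy":0,"dz":0,"wx":0,"wy":0,"wz":0,"grip":1}]';python3 -m jog '[{"dx":0,"dy":0,"dz":-0.001,"wx":0,"wy":0,"wz":0,"grip":1},{"dx":0,"dy":0,"dz":0,"wx":0,"wy":0,"wz":0,"grip":1}]';python3 -m jog '[{"dx":0,"dy":0,"dz":-0.001,"wx":0,"wy":0,"wz":0,"grip":1},{"dx":0,"dy":0,"dz":0,"wx":0,"wy":0,"wz":0,"grip":1}]'
```

```text
time_s: 3.65
ee_pos: [627.7, -124.5, 285.5]
ee_rot: [179.9, 0.0, 84.0]
force: [-0.2, -0.1, 1.4]
gripper_width: 0.2
time_s: 3.85
ee_pos: [627.8, -124.6, 285.2]
ee_rot: [179.9, 0.0, 84.0]
force: [-1.4, 0.2, 4.6]
gripper_width: 0.3
time_s: 4.05
ee_pos: [627.8, -124.8, 284.8]
ee_rot: [179.8, 0.0, 84.0]
force: [-1.6, -0.5, 6.9]
gripper_width: 0.1
time_s: 4.25
ee_pos: [627.9, -125.1, 284.2]
ee_rot: [179.8, 0.1, 84.0]
force: [-0.7, -1.3, 7.2]
gripper_width: 0.6
```

```bash
python3 -m jog '[{"dx":0,"dy":0,"dz":-0.001,"wx":0,"wy":0,"wz":0,"grip":1},{"dx":0,"dy":0,"dz":-0.001,"wx":0,"wy":0,"wz":0,"grip":1},{"dx":0,"dy":0,"dz":0,"wx":0,"wy":0,"wz":0,"grip":1}]'; python3 -m jog '[{"dx":0,"dy":0,"dz":-0.001,"wx":0,"wy":0,"wz":0,"grip":1},{"dx":0,"dy":0,"dz":-0.001,"wx":0,"wy":0,"wz":0,"grip":1},{"dx":0,"dy":0,"dz":0,"wx":0,"wy":0,"wz":0,"grip":1}]'; python3 track.py
```

```text
time_s: 4.55
ee_pos: [628.0, -126.0, 282.8]
ee_rot: [179.7, 0.2, 84.0]
force: [-1.1, -3.2, 9.9]
gripper_width: 0.5
time_s: 4.85
ee_pos: [628.1, -127.1, 281.0]
ee_rot: [179.7, 0.3, 83.9]
force: [-1.3, -5.2, 8.9]
gripper_width: 0.7
t 4.9 drop (np.float64(0.75), np.float32(3.0542567)) F [-0.7 -5.   9.6] z [ 628.1 -127.1  280.9]
```

The cap swings towards −y as it goes down, about 0.55 mm per mm, so I'll follow that arc to relieve the side load.

```bash
python3 -m jog '[{"dx":0,"dy":-0.0012,"dz":0,"wx":0,"wy":0,"wz":0,"grip":1},{"dx":0,"dy":-0.0012,"dz":-0.001,"wx":0,"wy":0,"wz":0,"grip":1},{"dx":0,"dy":0,"dz":0,"wx":0,"wy":0,"wz":0,"grip":1}]'; python3 -m jog '[{"dx":0,"dy":-0.001,"dz":-0.001,"wx":0,"wy":0,"wz":0,"grip":1},{"dx":0,"dy":0,"dz":0,"wx":0,"wy":0,"wz":0,"grip":1}]'; python3 track.py
```

```text
time_s: 5.2
ee_pos: [628.2, -128.2, 279.5]
ee_rot: [179.7, 0.1, 84.0]
force: [-1.1, -2.6, 7.6]
gripper_width: 0.1
time_s: 5.4
ee_pos: [628.2, -128.7, 278.6]
ee_rot: [179.7, 0.1, 84.0]
force: [-0.3, -1.6, 7.7]
gripper_width: 0.5
t 5.45 drop (np.float64(3.0), np.float32(3.3109097)) F [-0.1 -1.2  8.8] z [ 628.2 -128.7  278.5]
```

```bash
python3 -m jog '[{"dx":0,"dy":-0.0006,"dz":-0.001,"wx":0,"wy":0,"wz":0,"grip":1},{"dx":0,"dy":0,"dz":0,"wx":0,"wy":0,"wz":0,"grip":1}]'; python3 track.py; python3 -m jog '[{"dx":0,"dy":-0.0003,"dz":-0.001,"wx":0,"wy":0,"wz":0,"grip":1},{"dx":0,"dy":0,"dz":0,"wx":0,"wy":0,"wz":0,"grip":1}]'; python3 track.py
```

```text
time_s: 5.65
ee_pos: [628.3, -129.0, 278.0]
ee_rot: [179.7, 0.1, 84.0]
force: [-1.2, -1.0, 9.2]
gripper_width: 0.5
t 5.7 drop (np.float64(4.5), np.float32(4.4143662)) F [-1.1 -0.8  9.6] z [ 628.3 -129.   278. ]
time_s: 5.9
ee_pos: [628.3, -129.1, 277.9]
ee_rot: [179.7, 0.0, 84.0]
force: [-3.1, -0.2, 13.4]
gripper_width: 0.3
t 5.95 drop (np.float64(6.0), np.float32(4.924646)) F [-1.5 -0.6 13.3] z [ 628.3 -129.1  277.8]
```

```bash
python3 -m jog '[{"dx":0,"dy":0,"dz":0,"wx":0,"wy":0,"wz":0,"grip":1},{"dx":0,"dy":0,"dz":0,"wx":0,"wy":0,"wz":0,"grip":1},{"dx":0,"dy":0,"dz":0,"wx":0,"wy":0,"wz":0,"grip":1},{"dx":0,"dy":0,"dz":0,"wx":0,"wy":0,"wz":0,"grip":1},{"dx":0,"dy":0,"dz":0,"wx":0,"wy":0,"wz":0,"grip":1}]'; python3 track.py;python3 -m jog '[{"dx":0,"dy":0,"dz":0,"wx":0,"wy":0,"wz":0,"grip":1},{"dx":0,"dy":0,"dz":0,"wx":0,"wy":0,"wz":0,"grip":1},{"dx":0,"dy":0,"dz":0,"wx":0,"wy":0,"wz":0,"grip":1},{"dx":0,"dy":0,"dz":0,"wx":0,"wy":0,"wz":0,"grip":1},{"dx":0,"dy":0,"dz":0,"wx":0,"wy":0,"wz":0,"grip":1}]'; python3 track.py pics/s2.png
```

```text
time_s: 6.45
ee_pos: [628.3, -129.1, 277.8]
ee_rot: [179.7, 0.0, 84.0]
force: [-1.4, -0.3, 13.3]
gripper_width: 0.5
t 6.5 drop (np.float64(9.0), np.float32(6.21308)) F [-3.7 -0.3 12.5] z [ 628.3 -129.1  277.8]
time_s: 7.0
ee_pos: [628.3, -129.1, 277.8]
ee_rot: [179.7, 0.1, 84.0]
force: [-1.6, -0.7, 13.9]
gripper_width: 0.1
t 7.05 drop (np.float64(12.25), np.float32(6.8297215)) F [-2.4 -0.3 14.1] z [ 628.3 -129.1  277.8]
```

```bash
python3 - <<'E'
import cv2
a=cv2.imread("pics/s2.png")[185:250,325:395]; cv2.imwrite("pics/platez2.png",cv2.resize(a,None,fx=9,fy=9,interpolation=cv2.INTER_CUBIC))
E
```

```text
(no output)
```

View pics/platez2.png

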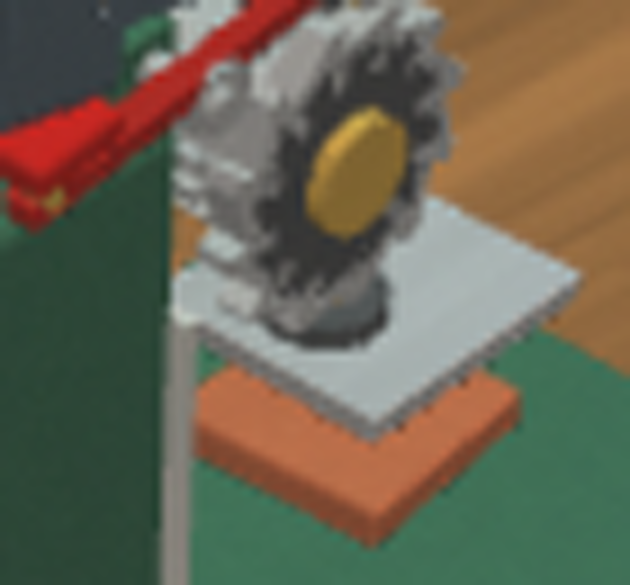

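The plate front top is now at (375,422) in the crop, which agrees with the tracker, and the tile is untouched. I'll hold on and release at about 1.5 teeth, roughly 23 mm.

```bash
python3 -m jog '[{"dx":0,"dy":0,"dz":0,"wx":0,"wy":0,"wz":0,"grip":1},{"dx":0,"dy":0,"dz":0,"wx":0,"wy":0,"wz":0,"grip":1},{"dx":0,"dy":0,"dz":0,"wx":0,"wy":0,"wz":0,"grip":1},{"dx":0,"dy":0,"dz":0,"wx":0,"wy":0,"wz":0,"grip":1},{"dx":0,"dy":0,"dz":0,"wx":0,"wy":0,"wz":0,"grip":1}]'; python3 track.py;python3 -m jog '[{"dx":0,"dy":0,"dz":0,"wx":0,"wy":0,"wz":0,"grip":1},{"dx":0,"dy":0,"dz":0,"wx":0,"wy":0,"wz":0,"grip":1},{"dx":0,"dy":0,"dz":0,"wx":0,"wy":0,"wz":0,"grip":1},{"dx":0,"dy":0,"dz":0,"wx":0,"wy":0,"wz":0,"grip":1},{"dx":0,"dy":0,"dz":0,"wx":0,"wy":0,"wz":0,"grip":1}]'; python3 track.py
```

```text
time_s: 7.55
ee_pos: [628.3, -129.1, 277.8]
ee_rot: [179.7, 0.1, 84.0]
force: [-3.1, -0.2, 13.2]
gripper_width: 0.2
t 7.6 drop (np.float64(15.5), np.float32(7.9266887)) F [-1.5  0.7 13.3] z [ 628.3 -129.1  277.9]
time_s: 8.1
ee_pos: [628.3, -129.1, 277.8]
ee_rot: [179.7, 0.1, 84.0]
force: [-1.6, -0.8, 13.1]
gripper_width: 0.3
t 8.15 drop (np.float64(18.75), np.float32(8.778124)) F [-3.1 -1.  13.5] z [ 628.3 -129.1  277.8]
```

```bash
python3 -m jog '[{"dx":0,"dy":0,"dz":0,"wx":0,"wy":0,"wz":0,"grip":1},{"dx":0,"dy":0,"dz":0,"wx":0,"wy":0,"wz":0,"grip":1},{"dx":0,"dy":0,"dz":0,"wx":0,"wy":0,"wz":0,"grip":1},{"dx":0,"dy":0,"dz":0,"wx":0,"wy":0,"wz":0,"grip":1},{"dx":0,"dy":0,"dz":0,"wx":0,"wy":0,"wz":0,"grip":1},{"dx":0,"dy":0,"dz":0,"wx":0,"wy":0,"wz":0,"grip":1},{"dx":0,"dy":0.002,"dz":0.006,"wx":0,"wy":0,"wz":0,"grip":1},{"dx":0,"dy":0.003,"dz":0.008,"wx":0,"wy":0,"wz":0,"grip":1},{"dx":0,"dy":0,"dz":0.015,"wx":0,"wy":0,"wz":0,"grip":1},{"dx":0,"dy":0,"dz":0.015,"wx":0,"wy":0,"wz":0,"grip":1}]'; python3 track.py; python3 -m jog '[{"dx":0,"dy":0,"dz":0.02,"wx":0,"wy":0,"wz":0,"grip":1},{"dx":0,"dy":0,"dz":0.02,"wx":0,"wy":0,"wz":0,"grip":1},{"dx":0,"dy":0,"dz":0.02,"wx":0,"wy":0,"wz":0,"grip":1},{"dx":0,"dy":0,"dz":0,"wx":0,"wy":0,"wz":0,"grip":1},{"dx":0,"dy":0,"dz":0,"wx":0,"wy":0,"wz":0,"grip":1},{"dx":0,"dy":0,"dz":0,"wx":0,"wy":0,"wz":0,"grip":1},{"dx":0,"dy":0,"dz":0,"wx":0,"wy":0,"wz":0,"grip":1},{"dx":0,"dy":0,"dz":0,"wx":0,"wy":0,"wz":0,"grip":1},{"dx":0,"dy":0,"dz":0,"wx":0,"wy":0,"wz":0,"grip":1},{"dx":0,"dy":0,"dz":0,"wx":0,"wy":0,"wz":0,"grip":1}]'; python3 track.py;  python3 -m jog '[{"dx":0,"dy":0,"dz":0,"wx":0,"wy":0,"wz":0,"grip":1},{"dx":0,"dy":0,"dz":0,"wx":0,"wy":0,"wz":0,"grip":1},{"dx":0,"dy":0,"dz":0,"wx":0,"wy":0,"wz":0,"grip":1},{"dx":0,"dy":0,"dz":0,"wx":0,"wy":0,"wz":0,"grip":1},{"dx":0,"dy":0,"dz":0,"wx":0,"wy":0,"wz":0,"grip":1}]'; python3 track.py pics/s3.png; python3 - <<'E'
import cv2
a=cv2.imread("pics/s3.png")[175:250,315:400]; cv2.imwrite("pics/platez3.png",cv2.resize(a,None,fx=8,fy=8,interpolation=cv2.INTER_CUBIC))
E
```

```text
time_s: 9.15
ee_pos: [627.3, -123.4, 317.8]
ee_rot: [-179.9, -0.0, 84.0]
force: [-0.3, -0.5, 0.6]
gripper_width: 0.5
t 9.2 drop (np.float64(25.5), np.float32(9.973797)) F [ 0.6 -0.2  2.2] z [ 628.4 -123.7  320.9]
time_s: 10.2
ee_pos: [627.5, -123.8, 377.8]
ee_rot: [-180.0, -0.0, 84.0]
force: [0.0, 0.0, -0.0]
gripper_width: 0.2
t 10.25 drop (np.float64(31.25), np.float32(9.846591)) F [-0.2  0.2  0.4] z [ 627.5 -123.8  377.9]
time_s: 10.75
ee_pos: [627.6, -123.8, 378.0]
ee_rot: [180.0, 0.0, 84.0]
force: [0.4, -0.4, -0.2]
gripper_width: 0.4
t 10.8 drop (np.float64(31.25), np.float32(9.853591)) F [ 0.3  0.6 -0.6] z [ 627.6 -123.8  378. ]
```

View pics/platez3.png

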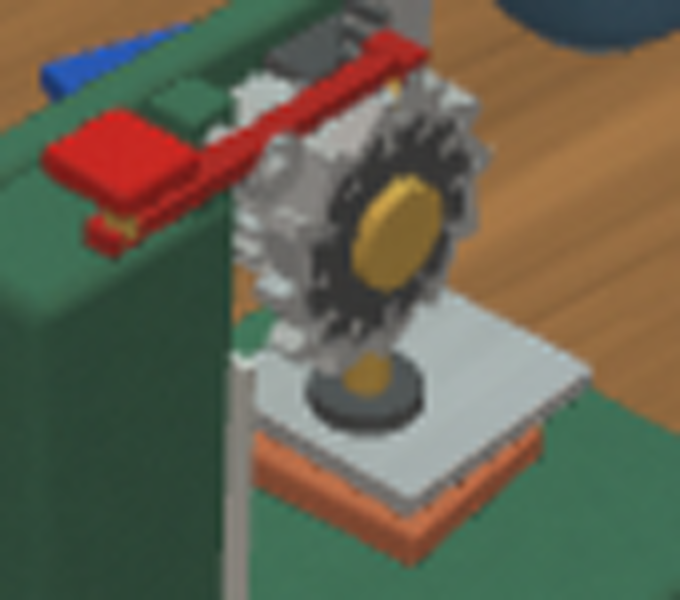

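It has caught: the drop is steady at 31.25 mm, which is 2 × 15.7, and the cap at (120,155) is back up. One cross-check of the absolute gap with the final picture's corners: plate top front (411,497) and right (591,371).

```bash
python3 - <<'E'
import fit2
from fit2 import *
for x0,y0 in [(None,None),(0,None),(None,60),(0,63)]:
    h=lambda q:np.r_[g(q),(0 if x0 is None else (q[7]-x0)*10),(0 if y0 is None else (q[8]-y0)*10)]
    r=least_squares(h,fit2.q,loss="soft_l1");print(x0,y0,"p0",r.x[5].round(1),"gap now",(r.x[5]-31.4-45).round(1),r.x[7:12].round(2),r.cost.round(1))
q=fit2.q;o=q[14:16]
cz=lambda u,v:np.array([(u+.5)/8-.5+315,(v+.5)/8-.5+175])
for n,uv,L in [("front",(411,497),[q[7]+45,q[8]-50]),("right",(591,371),[q[7]+45,q[8]+50])]:
    for G in (5,10,15,20,25): print(n,G,(proj("scene",W(q,L+[45+G+10]))[0]+o-cz(*uv)).round(2))
E
```

```text
None None p0 92.3 gap now 15.9 [-3.62 63.47 -6.76 59.16  0.08] 9.8
0 None p0 94.2 gap now 17.8 [-1.000e-02  6.215e+01 -5.670e+00  5.965e+01  8.000e-02] 11.3
None 60 p0 94.8 gap now 18.4 [-2.56 60.01 -7.08 58.83  0.09] 11.0
0 63 p0 93.6 gap now 17.2 [-1.000e-02  6.300e+01 -5.500e+00  5.977e+01  8.000e-02] 11.4
front 5 [-0.64  3.37]
front 10 [-0.54  1.94]
front 15 [-0.44  0.5 ]
front 20 [-0.34 -0.95]
front 25 [-0.23 -2.4 ]
right 5 [0.25 2.61]
right 10 [0.4  1.21]
right 15 [ 0.55 -0.2 ]
right 20 [ 0.7  -1.62]
right 25 [ 0.86 -3.04]
```

```bash
python3 -c "
from workcell import env
print(env.job_done(), env.state()['time_s'], env.state()['force'].round(1))"
```

```text
the job is handed in; nothing more can be done
the job is handed in; nothing more can be done
```

The press plate is now caught two teeth lower, about 16 mm above the tile, and I handed the job in at about 10.8 s of the 67 s allowed. I pressed only the red cap, with shut fingers. The push read about 8–10 N on the way down and 12.5–14 N at the stop; the highest reading was about 14 N.

- **Release:** I kept the pawl clear while the ram sank at about 5.8 mm/s. I let go at about 1.5 teeth, and the gripper then moved about 90 mm above the cap.
- **Catch:** The plate's drop read 31.25 mm twice, 0.55 s apart, against 31.4 mm for exactly two teeth. In the last picture the cap is back up and the tile is untouched.
- **Gap:** The final picture's plate corners give about 14–17 mm, and the two-camera fits give 16–18.5 mm, so the estimates differ by up to about 4 mm. All are well inside 0–25 mm.
- **Force on the arm:** After the gripper lifted away, the measured force was about zero.

Two readings were off along the way. My first reading of the plate corners was about 2 px out and put the starting gap 4 mm too high; I corrected it before moving. The side force on the cap reached about 5 N during the push, until I followed the cap's swing.

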